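# Free a locked centrifuge after a power cut

## Task

The power failed in mid-run and the centrifuge lid is locked: take the release pin out of the tool block and push it straight down the small hole in the front of the deck until the hidden latch trips and the lid springs open. With the lid up, lift the rotor with its tubes out by its centre knob, keeping it level, and stand it flat in the steel tray, then push the lid down until it latches shut. The pin goes back fully down in its hole in the block, and the bottle, the flask and the tube rack stay where they are.

Things in the scene. Friction and masses are not known exactly. Their poses are not given: they have to be found in the camera images.
- centrifuge: small white bench centrifuge, fixed, 250 mm deep (its x) x 200 mm wide (its y), deck top 125 mm up. Origin: centre of its underside; front (dark display) at its -x side. Under the lid, centred 8 mm to +x of the origin, is the round rotor chamber, 120 mm wide, floor 52 mm up. The front 50 mm of the deck is not covered by the lid
- release_hole (a point): mouth (deck top) of the vertical 9 mm release hole, 100 mm to -x and 35 mm to +y of the machine's origin, 25 mm in front of the lid's edge. Machine's axes. The sprung latch's pad lies 16 mm below the mouth; pushing it takes 2 to 9 N. The latch lets go with the pin tip about 20 to 22 mm below the mouth; the pad stops dead at about 27 mm and springs back when let go
- lid (a joint): lid angle about its rear hinge: 0 shut and latched, 1.57 rad fully open (upright). Unlatched, it springs open by itself in about 1.5 s and stays open. To shut, push it down by its top face near the front edge: 1 to 3 N against the spring, then 7 N over the last 20 mm as the latch snaps over; press till it stops, 2 mm past 0. Latched, it stays at 0 to 0.01 rad when let go
- lid_edge (a point): middle of the lid's front edge on its flat top face, 183 mm to the front (lid's -x) of the hinge line and 17 mm above it (lid's z). Lid: white, 187 x 184 mm, 20 mm deep, round clear window 86 mm wide. Lid's axes: as the machine's when shut, turning with the lid. Top face 148 mm above the bench when shut; this edge about 314 mm when fully open
- lid_hinge (a point): middle of the lid's hinge line (which runs along the machine's y), 108 mm to +x of the machine's origin, 131 mm above the bench. Same axes as the machine
- rotor_knob (a point): on the axis of the loose rotor, 63 mm above its flat underside, where its black round knob (22 mm wide, 43 mm long) is gripped: 13 mm below the knob's top, 26 mm above the rotor's rim. z: rotor axis. Rotor: aluminium, 96 mm wide, 76 mm tall, 0.2 to 0.45 kg, twelve tubes. It sits over a 16 mm spindle, knob top 6 mm above the deck: lift it straight up 80 mm before going sideways
- tray: square shallow steel tray, fixed, 160 x 160 mm outside, rim 14 mm tall, walls and floor 4 mm thick. Origin: centre of its underside; its floor is 4 mm above that
- pin_grip (a point): middle of the handle of the loose release pin, on its axis; z from tip to handle. It stands in the tool block. Black round handle 16 mm wide, 55 mm long; below it a steel rod 5 mm wide, 45 mm long. This point is 72.5 mm above the tip and 27.5 mm above the handle's lower end, which rests on the block's top
- pin_tip (a point): tip of the release pin's rod
- block_hole (a point): mouth, 52 mm above the bench, of the pin's vertical hole (10 mm wide, 48 mm deep) in the fixed grey tool block. Block's axes: 50 mm along x, 110 mm along y; the hole is 28 mm to -y of its middle. A fixed spatula and tweezers reach 116 mm above the bench, 60 to 75 mm to +y of the hole; grip the pin across the block (along its x)
- bottle: amber bottle, 60 mm wide, about 135 mm tall, origin under its centre: not to be moved
- flask: conical glass flask, 82 mm wide at the foot, 118 mm tall, origin under its centre: not to be moved
- tube_rack: low white rack of small tubes, 60 x 130 x 41 mm, origin under its centre: not to be moved
Not all that is in view belongs to the job. There is more than one size of the tray; the one meant has the size given above.

How it is judged:
By the outcome, as a careful person would: the job done as asked, in the order asked, and still so for the second after the job is handed in, with the robot touching nothing.
It also fails if it takes over 72 s, if anything falls off the work surface, if the arm or the gripper's body presses on something with over 40 N, if the wrist force passes 120 N, or if a joint passes its speed limit or range.

## Robot

A 6-joint arm with a two-finger parallel gripper is mounted at the origin on the work surface. World frame = base frame: x ahead of the robot, y to its left, z up, the work surface at z = 0. Lengths are in m, angles in rad, forces in N, time in s.
With the tool pointing down it reaches from about 0.35 to 0.975 m from the base axis. Payload 4.9 kg.
Tool frame: the origin (TCP) lies between the finger pads; the fingertips stand 11 mm ahead of it and the grasp point (between the pads) lies 8 mm behind it; y points along the fingers, x is the direction in which the jaws open and shut, and the axes are right-handed (so a half turn about y gives the same grasp; the last joint's range is limited). The gripper opens to 85 mm and grips with 20 to 120 N. Pads are 22 mm wide; open, the fingers measure 114 mm over their backs; the gripper's body (76 mm by 85 mm) begins 54 mm behind the grasp point. The pads swing forward as they close: fully open they stand 13 mm farther back than shut.
Start: joints at [1.105, 0.053, 1.613, -0, 1.476, -0.119], TCP at [0.212, 0.588, 0.242] pointing down, gripper open.
Joint ranges: [-3.01, 3.01], [-1.01, 2.22], [0.06, 2.58], [-1.02, 4.17], [0.09, 2.62], [-3.14, 3.14]. Speed limits (rad/s): [2.57, 2.57, 3.14, 3.14, 3.14, 3.14].

## Interface

Orientations are given as a unit quaternion [w, x, y, z].
In Python, from workcell import bot, vision, job gives the robot as it stands.
- The arm moves only by the tool apply_moves, never from a script. Its argument "commands" is a list that holds one entry, the list of rows, each a list of 5 numbers: the closure in counts, from 0 (fully open) to 255 (shut), then the shift along the world's x, y, z in cm, then the turn about the world's z in rad. In form: [[[claw, dx, dy, dz, turn], ...]]. A call has 1 to 10 rows; each row is the pose to reach, as a shift and turn from the pose commanded when the call began; what a row does not reach only later rows make up. A row lasts 1/10 s, in which the tool goes at most 50 mm and 8.59 degrees, less where a joint would pass 70% of its speed; a pose out of reach is approached as far as the arm can. A call with a gripper value outside its range is refused whole. The fingers move at their own pace and stop on an object; "squeeze" is the grip in N (left out, the last holds). Time passes only in rows, so rows that repeat a pose let the fingers close. It gives the time, the measured TCP pose, the force and the opening at its end, in the units of the state.
- bot.sense(): the state, without advancing time (a new reading comes with each control period).
- vision.camera(name): name is "side" or "top"; returns the picture (480x640x3 uint8, blue, green, red); there is no depth.
- vision.camera_params(name): a dict with "intrinsics" (3x3 intrinsics, pixels), "k1" (the pictures are not rectified: a ray, as slopes to the right and down, at radius r is drawn at 1 + k1 r^2 times it, then the intrinsics apply), "rvec" (rotation vector, rad) and "tvec" (3), from world to camera coordinates, as OpenCV has them. Camera axes: x right, y down, z forward; pixel columns grow to the right and rows downward; lengths in m; the calibration is good to about 2 mm. A picture is of the moment at which its call begins. camera_params takes no time and is no camera call.
- job.hand_in(): hands the job in, once; it reports no verdict.
The state is a dict: "time": time; "joints": joint angles; "joint_vel": joint speeds; "joint_torque": joint torques, N m; "position": TCP position; "tcp_rot": TCP orientation; "ft_force": force on the tool from outside, world axes, zero at the start; "ft_torque": the same for the moment, N m; "finger_gap": finger opening in m.
Only numpy, scipy, OpenCV 4.12 (cv2) and the standard library are available. Lean on these libraries where they do the work, as an engineer would, in place of code of your own. Each camera call takes 0.05 s, during which the arm holds its last target.

## Working session

There is one attempt and no reset: what is moved stays moved. The work goes in short steps, Python scripts to look and compute and a tool call to move; the robot and the scene stay as the last step left them, time stands still between calls to the robot, and variables do not carry over. Pictures are saved under pics/ and viewed, and the job is handed in when it is done.

Besides the shell and the picture viewer there is one more tool, called after "Call:" as a command line: name --argument value ..., lists and objects as JSON in quotes. apply_moves: Moves the arm, as the interface text tells. Its arguments: {"type":"object","properties":{"commands":{"type":"array","items":{"type":"array","items":{"type":"array","items":{"type":"number"}}}},"squeeze":{"type":"number"}},"required":["commands"]}

```bash
ls; mkdir -p pics; python3 - <<'E'
from workcell import bot, vision, job
import cv2
for n in ("side","top"):
    im=vision.camera(n); cv2.imwrite(f"pics/{n}0.png",im)
    p=vision.camera_params(n); print(n,p)
print(bot.sense())
E
```

```text
pics
side {'intrinsics': array([[482.82011589,   0.        , 323.97491516],
       [  0.        , 482.82011589, 236.78934458],
       [  0.        ,   0.        ,   1.        ]]), 'k1': -0.05055134629044124, 'rvec': array([ 2.23344192, -0.89072911,  0.33671072]), 'tvec': array([-0.30057575,  0.40269212,  0.90062834])}
top {'intrinsics': array([[531.71155464,   0.        , 314.45188064],
       [  0.        , 531.71155464, 243.7744366 ],
       [  0.        ,   0.        ,   1.        ]]), 'k1': 0.02465249164625641, 'rvec': array([ 2.17578095, -2.13613512,  0.11641362]), 'tvec': array([0.10727455, 0.53265246, 1.41851059])}
{'time': 0.1, 'joints': array([ 1.10497634e+00,  5.32935619e-02,  1.61415302e+00,  2.95619212e-05,
        1.47600479e+00, -1.18982975e-01]), 'joint_vel': array([ 0.00147477, -0.0010401 , -0.00288728,  0.00230916, -0.00088997,
        0.0002014 ]), 'joint_torque': array([ 2.60473371e-04, -3.94903457e+01, -3.71364641e+01, -1.50768774e-04,
        3.84004015e-03, -3.04461446e-05]), 'position': array([0.21219001, 0.58730169, 0.24118645]), 'tcp_rot': array([-0.5784741 ,  0.57907779,  0.40564022, -0.40680787]), 'ft_force': array([ 0.80143103, -0.5458334 , -0.35147018]), 'ft_torque': array([0.01177222, 0.0306241 , 0.00058135]), 'finger_gap': 0.08523763593883822}
```

View pics/side0.png

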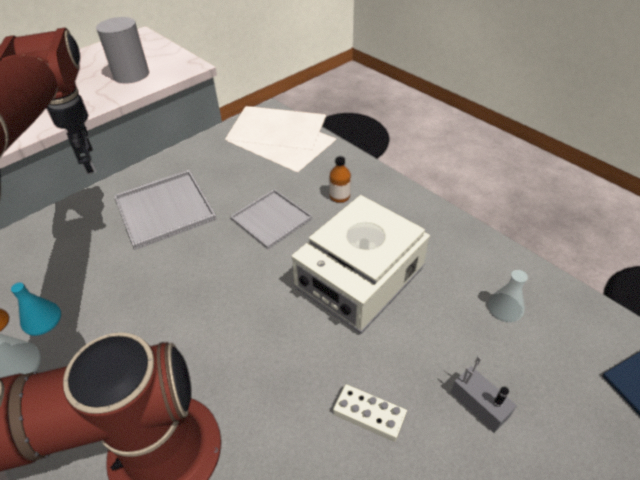

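View pics/top0.png

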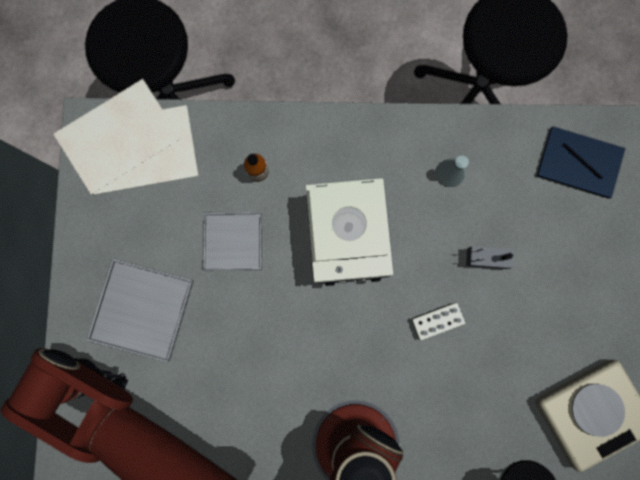

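The side view shows the centrifuge at about (360,260), the block at (485,400) and trays at (165,208) and (271,218). The top view shows the machine at (350,230), the block at (490,258) and trays at (232,241) and (142,310). I'll zoom in next.

```bash
cat > h.py <<'E'
import numpy as np, cv2
from workcell import bot, vision, job
P={n:vision.camera_params(n) for n in("side","top")}
def proj(n,X):
    p=P[n];R=cv2.Rodrigues(p['rvec'])[0];c=np.atleast_2d(X)@R.T+p['tvec']
    s=c[:,:2]/c[:,2:];r2=(s**2).sum(1,keepdims=True);s=s*(1+p['k1']*r2)
    K=p['intrinsics'];return s*[K[0,0],K[1,1]]+[K[0,2],K[1,2]]
def ray(n,uv):
    p=P[n];d=np.array([p['k1'],0,0,0,0.])
    s=cv2.undistortPoints(np.array([[uv]],float),p['intrinsics'],d)[0,0]
    R=cv2.Rodrigues(p['rvec'])[0];return -R.T@p['tvec'],R.T@np.array([*s,1])
def onz(n,uv,z):
    o,d=ray(n,uv);return o+d*(z-o[2])/d[2]
def tri(a,b):
    A=[];B=[]
    for n,uv in(("side",a),("top",b)):
        o,d=ray(n,uv);d/=np.linalg.norm(d);M=np.eye(3)-np.outer(d,d);A.append(M);B.append(M@o)
    return np.linalg.lstsq(np.vstack(A),np.hstack(B),rcond=None)[0]
def crop(im,x0,y0,w,h,f,name,lines=True):
    c=cv2.resize(im[y0:y0+h,x0:x0+w],None,fx=f,fy=f,interpolation=cv2.INTER_CUBIC)
    for x in range((x0//10+1)*10,x0+w,10):
        cv2.line(c,((x-x0)*f,0),((x-x0)*f,5 if x%50 else 14),(0,0,255),1)
        if x%20==0: cv2.putText(c,str(x),((x-x0)*f-10,16),0,.35,(0,0,255),1)
    for y in range((y0//10+1)*10,y0+h,10):
        cv2.line(c,(0,(y-y0)*f),(5,(y-y0)*f),(0,0,255),1)
        if y%20==0: cv2.putText(c,str(y),(6,(y-y0)*f+4),0,.35,(0,0,255),1)
    cv2.imwrite(f"pics/{name}.png",c)
E
python3 - <<'E'
from h import *
s=cv2.imread("pics/side0.png");t=cv2.imread("pics/top0.png")
crop(s,280,180,160,150,5,"s_cent");crop(t,290,165,120,130,4,"t_cent")
crop(s,430,340,100,100,6,"s_blk");crop(t,440,225,90,60,8,"t_blk")
crop(s,110,160,210,100,3,"s_tray");crop(t,190,200,90,80,6,"t_tray")
E
```

```text
(no output)
```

View pics/s_cent.png

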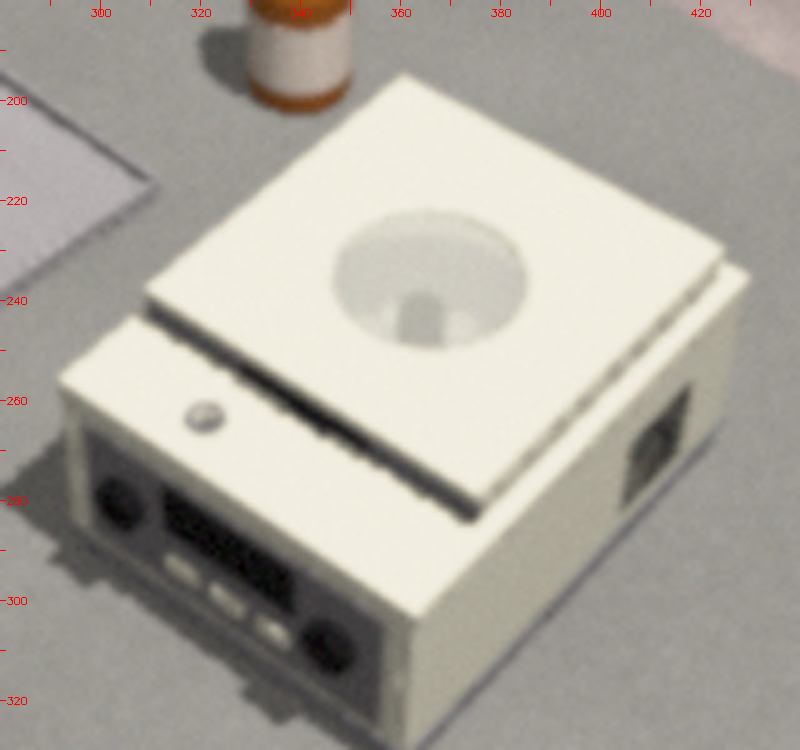

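View pics/t_cent.png

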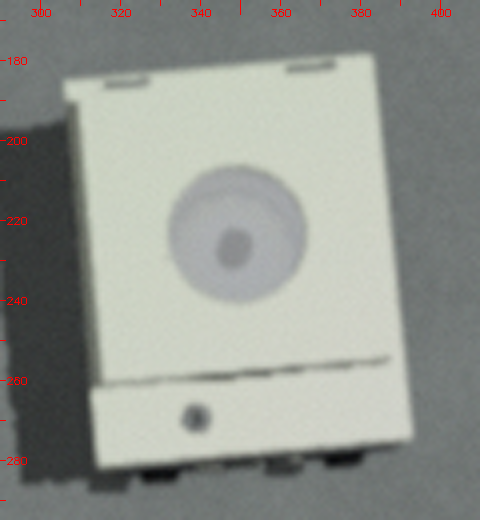

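View pics/s_blk.png

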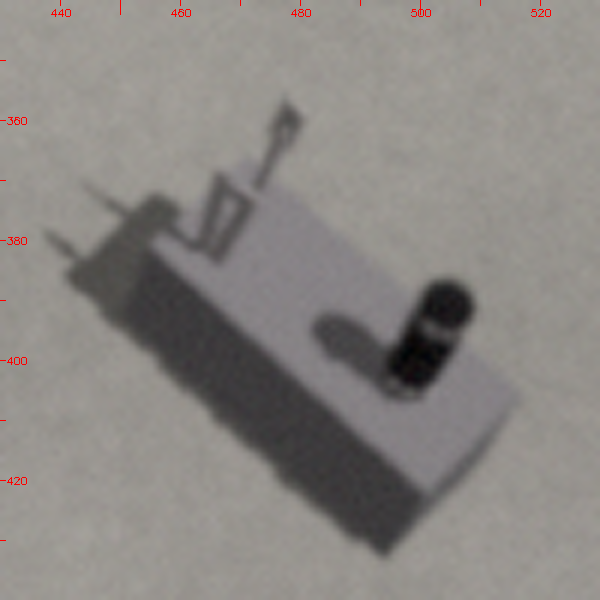

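View pics/t_blk.png

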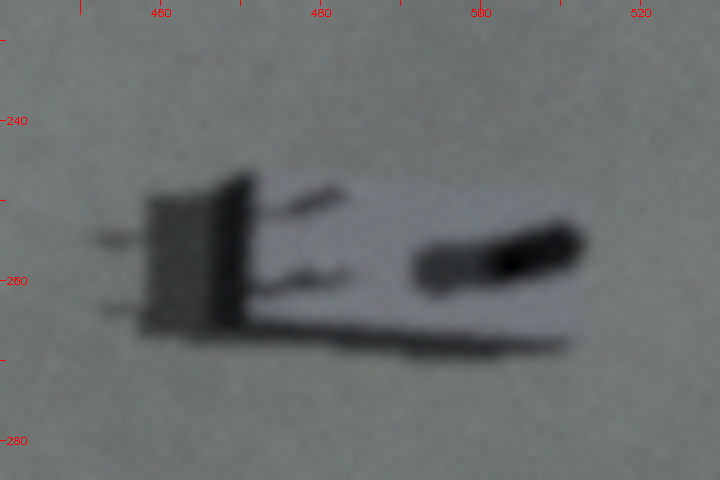

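View pics/t_tray.png

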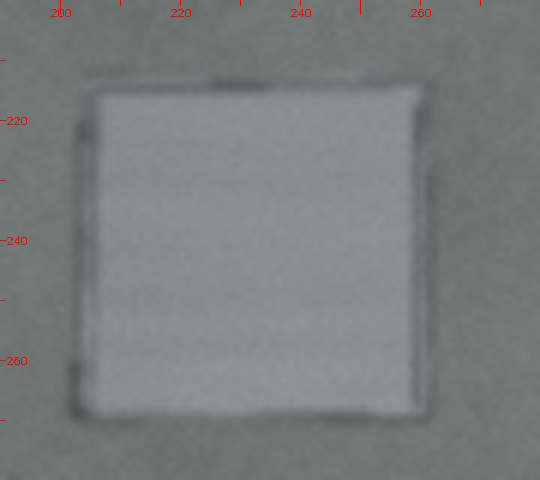

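View pics/s_tray.png

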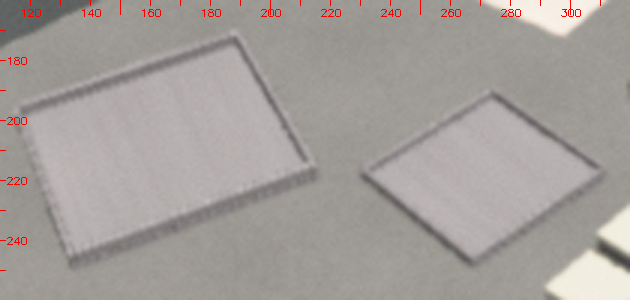

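```bash
cat > fit.py <<'E'
from h import *
from scipy.optimize import least_squares
def fit(pts,x0):
    def pose(q,L):
        c,s=np.cos(q[2]),np.sin(q[2]);return np.array([q[0]+c*L[0]-s*L[1],q[1]+s*L[0]+c*L[1],L[2]])
    def f(q): return np.array([proj(n,pose(q,L))[0]-uv for n,L,uv in pts]).ravel()
    r=least_squares(f,x0,loss='soft_l1');return r.x,r.fun.reshape(-1,2),pose
E
python3 - <<'E'
from fit import *
S,T="side","top"
h=.125
print("hole tri",tri((321,263),(339,269)), onz(S,(321,263),h),onz(T,(339,269),h))
c=[(S,(-.1,.035,h),(321,263)),(S,(-.125,.1,h),(292,255.5)),(S,(-.125,-.1,h),(363,303)),(S,(.125,-.1,h),(430,235)),
(S,(-.075,.092,.148),(309,238)),(S,(-.075,-.092,.148),(376,279.5)),(S,(.112,-.092,.148),(425,229.5)),(S,(.112,.092,.148),(361,195)),
(T,(-.1,.035,h),(339,269)),(T,(-.125,.1,h),(314,281.5)),(T,(-.125,-.1,h),(393.5,275)),(T,(.125,.1,h),(306,185)),(T,(.125,-.1,h),(383,178.5))]
x,r,p=fit(c,[.6,0,0]);print("cent",x);print(r.round(1).tolist())
print("hole",p(x,(-.1,.035,h)),"rotor",p(x,(.008,0,.0)),"edge",p(x,(-.075,0,.148)))
# trays
a=[(231,217),(274,190.5),(311,217),(267.5,247.5)]
b=[(203,213.5),(261.5,213.5),(261.5,269.5),(202.5,269.5)]
print([np.linalg.norm(onz(T,b[i],.014)-onz(T,b[i-1],.014)).round(4) for i in range(4)])
print([np.linalg.norm(onz(S,a[i],.014)-onz(S,a[i-1],.014)).round(4) for i in range(4)])
print("side pts",[onz(S,u,.014).round(4).tolist() for u in a]);print([onz(T,u,.014).round(4).tolist() for u in b])
bb=[(115,262),(192,280),(169,359),(89,341)]
print("big",[np.linalg.norm(onz(T,bb[i],.014)-onz(T,bb[i-1],.014)).round(4) for i in range(4)])
# block
print("pin top tri",tri((504.5,390.5),(511,255)),"pin base side",onz(S,(498,404),.052))
B=[(S,(504.5,390.5)),(T,(511,255))]
for n,u in B: print(onz(n,u,.107))
print("blk S corners",[onz(S,u,.052).round(4).tolist() for u in [(517,406),(501,422),(455,382),(470.5,366)]])
print("blk T corners",[onz(T,u,.052).round(4).tolist() for u in [(472,246.5),(513,248),(512,267),(471,265)]])
E
```

```text
hole tri [0.45572957 0.05289197 0.12985169] [0.45826626 0.05615644 0.125     ] [0.45628977 0.05256008 0.125     ]
cent [0.55972038 0.0295876  0.10472507]
[[0.1, 1.0], [-0.4, 0.6], [0.3, 0.9], [0.1, 0.6], [-0.0, 0.1], [-0.3, 0.4], [0.4, 0.6], [-0.2, 0.3], [-0.5, -0.1], [-0.2, -0.6], [-1.0, -0.9], [-0.5, -0.6], [-0.4, -0.7]]
hole [0.45660957 0.05394247 0.125     ] rotor [0.56767655 0.03042387 0.        ] edge [0.48513128 0.02174757 0.148     ]
[np.float64(0.156), np.float64(0.1628), np.float64(0.156), np.float64(0.1622)]
[np.float64(0.1585), np.float64(0.1544), np.float64(0.1562), np.float64(0.1558)]
side pts [[0.4566, 0.4195, 0.014], [0.6109, 0.4233, 0.014], [0.6138, 0.2671, 0.014], [0.4581, 0.261, 0.014]]
[[0.612, 0.4289, 0.014], [0.6149, 0.2661, 0.014], [0.4589, 0.2614, 0.014], [0.456, 0.4235, 0.014]]
big [np.float64(0.222), np.float64(0.2186), np.float64(0.2194), np.float64(0.2224)]
pin top tri [ 0.50019249 -0.38521674  0.11007741] pin base side [ 0.50167632 -0.38528787  0.052     ]
[ 0.50052492 -0.38366793  0.107     ]
[ 0.50175034 -0.38785563  0.107     ]
blk S corners [[0.524, -0.4126, 0.052], [0.4759, -0.4088, 0.052], [0.48, -0.3014, 0.052], [0.5303, -0.302, 0.052]]
blk T corners [[0.5284, -0.3048, 0.052], [0.5263, -0.4133, 0.052], [0.4754, -0.4094, 0.052], [0.4787, -0.3013, 0.052]]
```

The smaller tray measures about 160 mm square, so it is the right one. The two cameras agree to within 2–4 mm. Next I compute the tool yaw.

```bash
python3 - <<'E'
from h import *
from scipy.spatial.transform import Rotation as Ro
s=bot.sense();q=s['tcp_rot'];R=Ro.from_quat(q[[1,2,3,0]]).as_matrix();print(R.round(3))
a=np.arctan2(R[1,0],R[0,0]);print("jaw yaw",a,"turn to block -0.045:",-0.045-a, "alt",-0.045-a+np.pi,-.045-a-np.pi)
for n in P: print(n,ray(n,(320,240))[0])
E
```

```text
[[ 0.34  -0.001 -0.94 ]
 [ 0.94  -0.002  0.34 ]
 [-0.002 -1.     0.   ]]
jaw yaw 1.2239567182448838 turn to block -0.045: -1.2689567182448838 alt 1.8726359353449094 -4.410549371834676
side [ 0.0034395  -0.45797868  0.92405727]
top [0.36031447 0.10115019 1.47218915]
```

Call:
apply_moves --commands '[[[0, 5, -5, 2, -0.13], [0, 10, -10, 2, -0.26], [0, 14, -15, 2, -0.39], [0, 17, -19.5, 2, -0.52], [0, 20, -24, 2, -0.65], [0, 22, -28.5, 2, -0.78], [0, 24, -33, 2, -0.91], [0, 25, -38, 2, -1.04], [0, 26, -43, 2, -1.17], [0, 26.5, -48, 2, -1.269]]]'

```text
time: 1.1
position: [0.4649, 0.1676, 0.2618]
tcp_rot: [-0.707, 0.707, -0.018, 0.017]
ft_force: [-0.0, -0.4, -0.1]
finger_gap: 0.0855
```

Call:
apply_moves --commands '[[[0, 0.5, -5, 0, 0], [0, 1, -10, 0, 0], [0, 1.5, -15, 0, 0], [0, 2, -20, 0, 0], [0, 2.2, -25, 0, 0], [0, 2.3, -30, 0, 0], [0, 2.4, -35, 0, 0], [0, 2.4, -40, 0, 0], [0, 2.4, -45, 0, 0], [0, 2.4, -49.3, 0, 0]]]'

```text
time: 2.1
position: [0.488, -0.3257, 0.2617]
tcp_rot: [0.707, -0.707, 0.016, -0.016]
ft_force: [-0.3, 0.5, 0.1]
finger_gap: 0.0857
```

Call:
apply_moves --commands '[[[0, 0, 0, -3, 0], [0, 0, 0, -4, 0], [0, 0, 0, -4, 0]]]'

```text
time: 2.4
position: [0.4874, -0.322, 0.219]
tcp_rot: [0.708, -0.705, 0.017, -0.014]
ft_force: [1.0, -1.2, 0.3]
finger_gap: 0.0856
```

```bash
python3 - <<'E'
from h import *
from scipy.spatial.transform import Rotation as Ro
s=bot.sense();q=s['tcp_rot'];R=Ro.from_quat(q[[1,2,3,0]]).as_matrix();print(R.round(3),s['position'],np.arctan2(R[1,0],R[0,0]),s['ft_force'],s['joints'])
for n in("side","top"): cv2.imwrite(f"pics/{n}1.png",vision.camera(n))
crop(cv2.imread("pics/side1.png"),410,260,150,180,4,"s1");
E
```

```text
[[ 0.999 -0.005  0.045]
 [-0.045  0.004  0.999]
 [-0.005 -1.     0.004]] [ 0.4873693  -0.32196923  0.21901239] -0.04480620828749419 [ 0.96428312 -1.15606486  0.32040625] [-7.11256624e-01 -2.45736013e-02  1.73011315e+00  1.60367747e-04
  1.44223131e+00 -6.66462085e-01]
```

View pics/s1.png

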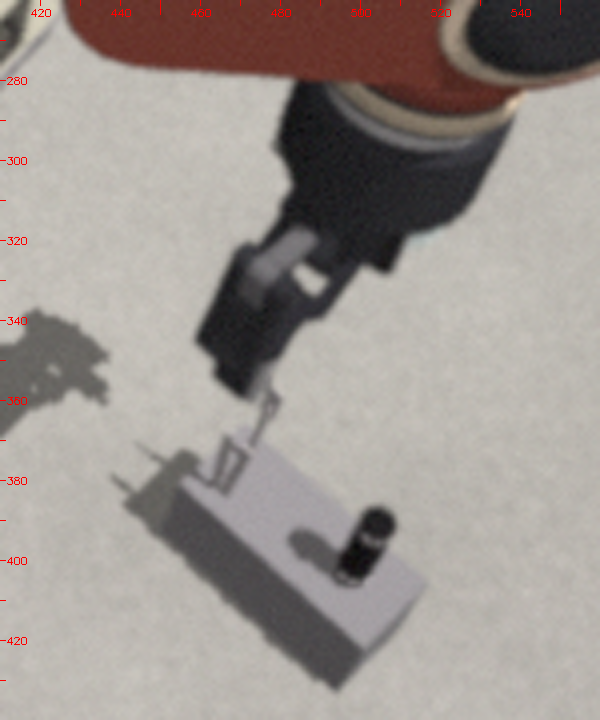

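View pics/top1.png

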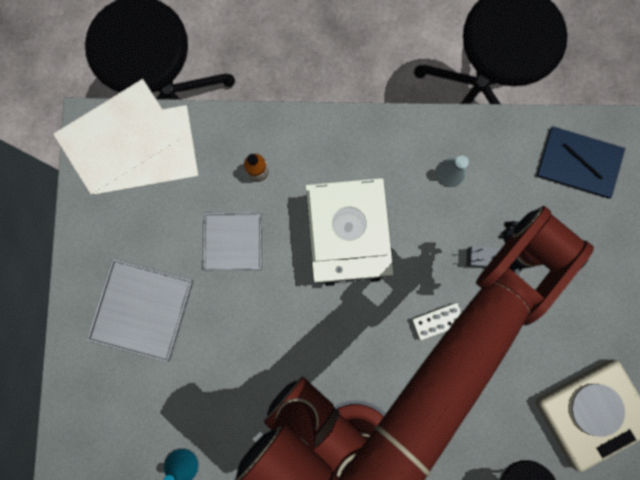

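The side view puts the gripper about 63 mm to +y of the pin, whose top is at (504,391), so the last call stopped short. I'll align over the pin.

Call:
apply_moves --commands '[[[0, 0.7, -3.2, 0, 0], [0, 1.36, -6.3, 0, 0], [0, 1.36, -6.3, 0, 0], [0, 1.36, -6.3, 0, 0], [0, 1.36, -6.3, 0, 0]]]'

```text
time: 3.0
position: [0.5027, -0.3854, 0.2232]
tcp_rot: [-0.707, 0.707, -0.015, 0.016]
ft_force: [0.5, -0.0, 0.7]
finger_gap: 0.0856
```

```bash
python3 - <<'E'
from h import *
s=bot.sense();print(s['position'],s['joint_vel'].round(3))
cv2.imwrite("pics/side2.png",vision.camera("side"))
crop(cv2.imread("pics/side2.png"),430,280,130,150,5,"s2");
E
```

```text
[ 0.50268983 -0.38539508  0.22319752] [ 0.    -0.002  0.009 -0.003 -0.001 -0.001]
```

View pics/s2.png

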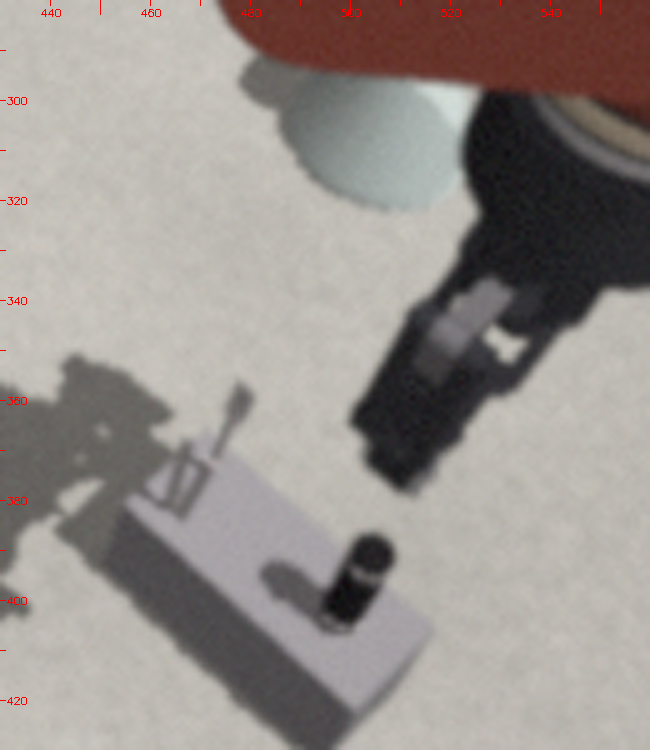

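The open gripper is above the pin. Now I descend and grip.

Call:
apply_moves --commands '[[[0, -0.15, 0, -4, 0], [0, -0.15, 0, -8, 0], [0, -0.15, 0, -11, 0], [0, -0.15, 0, -13, 0], [0, -0.15, 0, -14.5, 0], [0, -0.15, 0, -15.1, 0], [0, -0.15, 0, -15.1, 0]]]'

```text
time: 3.75
position: [0.5007, -0.3859, 0.0711]
tcp_rot: [0.707, -0.707, 0.016, -0.016]
ft_force: [-0.2, -0.2, 0.9]
finger_gap: 0.0853
```

Call:
apply_moves --commands '[[[150, 0, 0, 0, 0], [255, 0, 0, 0, 0], [255, 0, 0, 0, 0], [255, 0, 0, 0, 0], [255, 0, 0, 0, 0], [255, 0, 0, 0, 0]]]' --squeeze 60

```text
time: 4.35
position: [0.501, -0.3866, 0.0719]
tcp_rot: [-0.707, 0.707, -0.016, 0.016]
ft_force: [0.5, 1.1, 2.7]
finger_gap: 0.0148
```

```bash
python3 - <<'E'
from h import *
s=bot.sense();print(s['position'],s['finger_gap'],s['ft_force'])
cv2.imwrite("pics/side3.png",vision.camera("side"))
crop(cv2.imread("pics/side3.png"),430,300,130,150,5,"s3");
E
```

```text
[ 0.50102206 -0.38662723  0.07186817] 0.01478939546396192 [0.48278194 1.14967476 2.70897461]
```

View pics/s3.png

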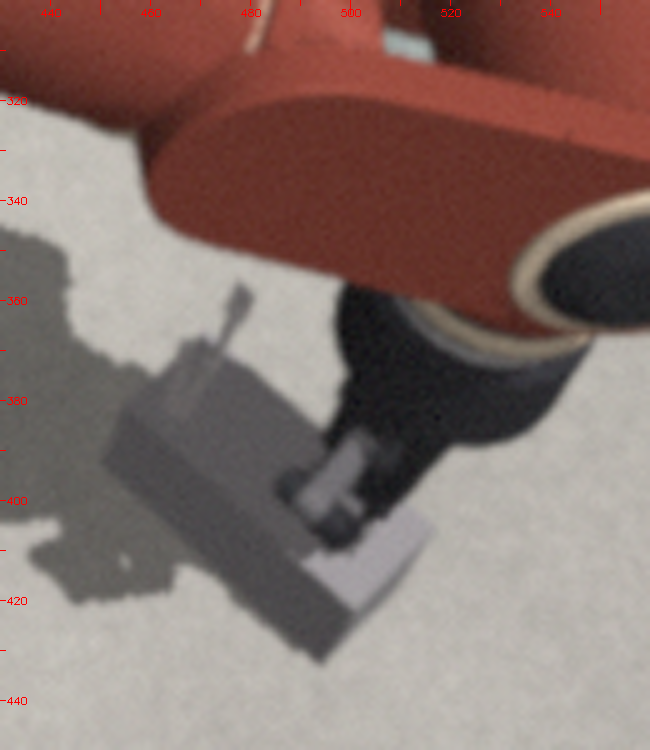

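The gap of 15 mm shows the pin is held, with the fingers at about (500,395) in the side view. I'll lift and carry it to the release hole.

Call:
apply_moves --commands '[[[255, 0, 0, 2, 0], [255, 0, 0, 5, 0], [255, 0, 0, 9, 0], [255, 0, 0, 13, 0], [255, 0, 0, 16, 0], [255, -0.5, 4, 16.4, 0], [255, -1, 8, 16.4, 0], [255, -1.5, 12, 16.4, 0], [255, -2, 16, 16.4, 0], [255, -2.4, 20, 16.4, 0]]]'

```text
time: 5.4
position: [0.4761, -0.1848, 0.2348]
tcp_rot: [0.707, -0.707, 0.016, -0.016]
ft_force: [0.1, 0.4, -0.5]
finger_gap: 0.0146
```

Call:
apply_moves --commands '[[[255, -0.4, 4, 0, 0], [255, -0.8, 8, 0, 0], [255, -1.2, 12, 0, 0], [255, -1.6, 16, 0, 0], [255, -1.9, 20, 0, 0], [255, -2, 23, 0, 0], [255, -2, 24, 0, 0], [255, -2, 24, -1.5, 0], [255, -2, 24, -3, 0], [255, -2, 24, -3, 0]]]'

```text
time: 6.4
position: [0.4548, 0.0526, 0.2011]
tcp_rot: [-0.707, 0.707, -0.019, 0.014]
ft_force: [-0.1, 0.2, -0.8]
finger_gap: 0.0141
```

Call:
apply_moves --commands '[[[255, 0, 0, 0, 0], [255, 0, 0, 0, 0]]]'

```text
time: 6.6
position: [0.457, 0.0528, 0.2054]
tcp_rot: [-0.707, 0.707, -0.016, 0.016]
ft_force: [-1.1, 0.6, -0.9]
finger_gap: 0.0147
```

```bash
python3 - <<'E'
from h import *
s=bot.sense();print(s['position'],s['finger_gap'],s['ft_force'])
cv2.imwrite("pics/side4.png",vision.camera("side"));cv2.imwrite("pics/top4.png",vision.camera("top"))
crop(cv2.imread("pics/side4.png"),260,170,130,120,6,"s4");crop(cv2.imread("pics/top4.png"),290,210,110,90,6,"t4")
E
```

```text
[0.4570391  0.0528115  0.20536994] 0.014712140437961168 [-1.05554883  0.57674938 -0.94584671]
```

View pics/s4.png

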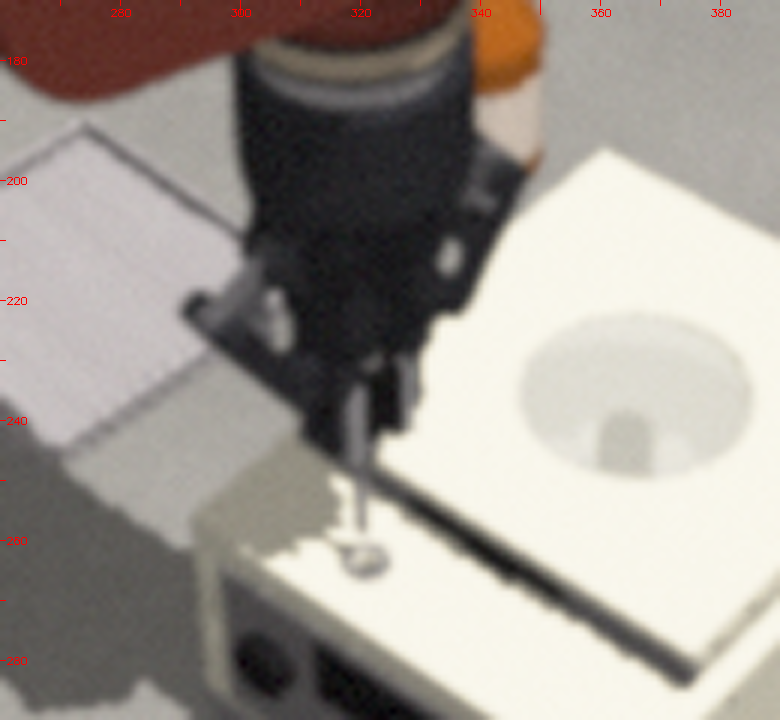

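View pics/t4.png

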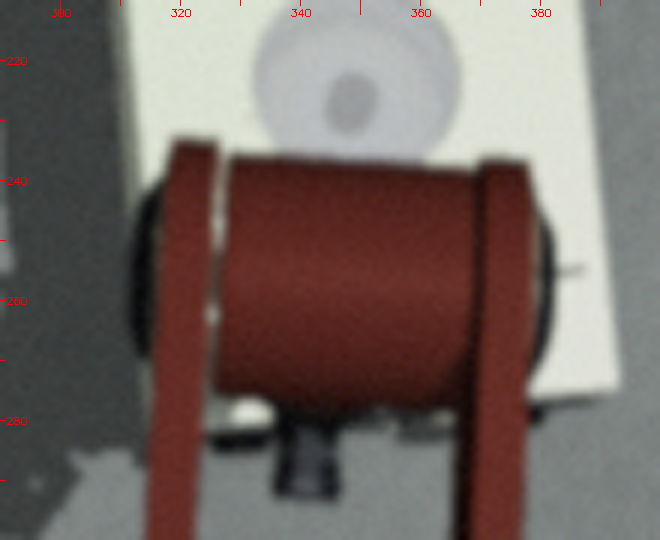

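Only the side view helps, since the arm hides the hole in the top view. The tip is at about (320.2,258.5) and the hole centre at (320.8,263.3). I'll compare projections.

```bash
python3 - <<'E'
from h import *
s=cv2.imread("pics/side4.png")
crop(s,300,230,45,45,16,"s4z")
tcp=np.array([.457,.0528,.2054])
t=tcp-[0,0,.0645];print("tip proj",proj("side",t),"at deck",proj("side",[t[0],t[1],.125]))
for d in ([.005,0],[0,.005]): print(proj("side",[t[0]+d[0],t[1]+d[1],.125]))
# rod bottom of handle
print("handle bottom",proj("side",t+[0,0,.045]))
E
```

```text
tip proj [[321.47797867 259.34285715]] at deck [[321.62338082 264.15185006]]
[[323.30344185 262.94035872]]
[[320.06129758 262.89330787]]
handle bottom [[321.04854696 245.13377158]]
```

View pics/s4z.png

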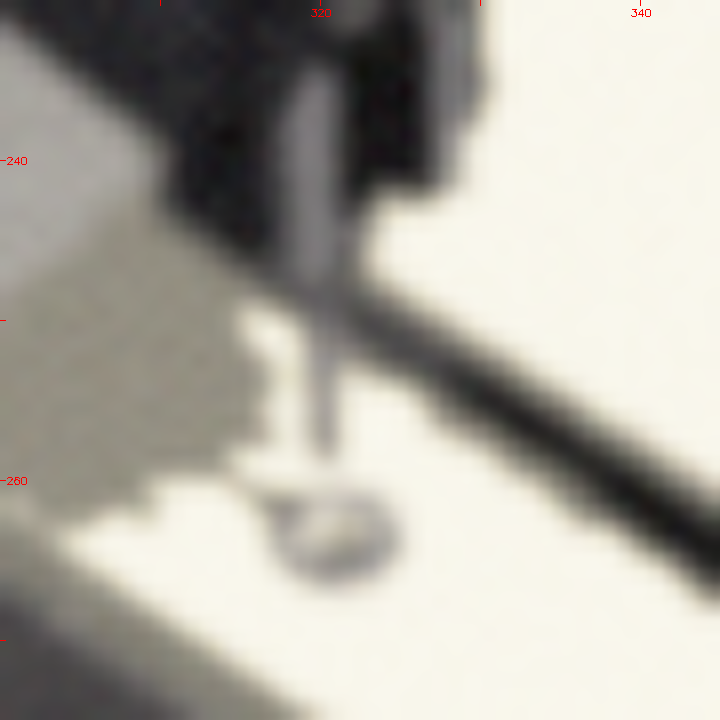

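Call:
apply_moves --commands '[[[255, 0.06, -0.04, -0.6, 0], [255, 0.06, -0.04, -1.2, 0], [255, 0.06, -0.04, -1.5, 0], [255, 0.06, -0.04, -1.7, 0], [255, 0.06, -0.04, -1.9, 0], [255, 0.06, -0.04, -1.9, 0]]]'

```text
time: 7.3
position: [0.4572, 0.0532, 0.1859]
tcp_rot: [0.707, -0.707, 0.016, -0.016]
ft_force: [-0.0, -0.2, -1.3]
finger_gap: 0.0148
```

```bash
python3 - <<'E'
from h import *
s=bot.sense();print(s['position'],s['finger_gap'],s['ft_force'],s['ft_torque'])
im=vision.camera("side");cv2.imwrite("pics/side5.png",im)
crop(im,300,230,45,45,16,"s5z")
E
```

```text
[0.4572279  0.05324813 0.1859368 ] 0.014785015547574774 [-0.03177736 -0.15291817 -1.31823754] [-0.02460565 -0.00394371  0.03096473]
```

View pics/s5z.png

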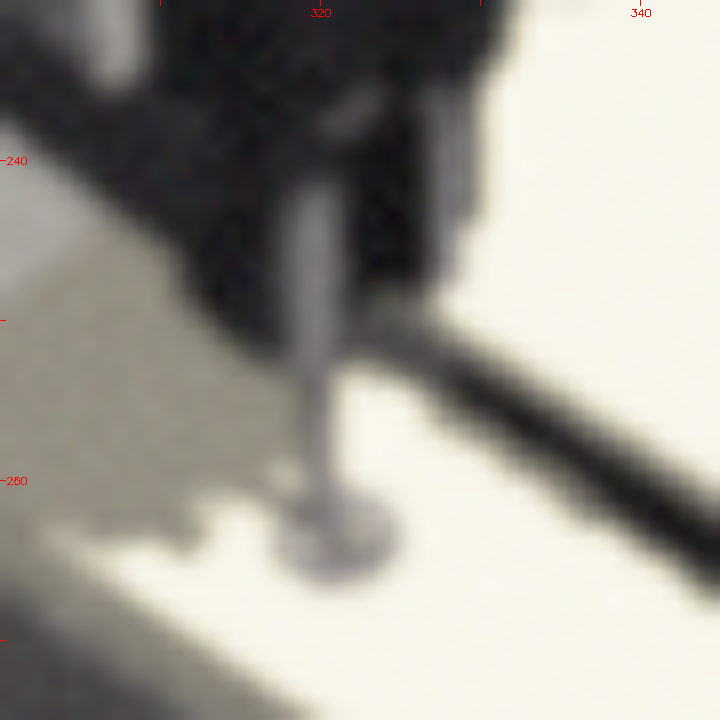

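The rod now enters the ring at (320.5,262) with no contact force. I'll go on down.

Call:
apply_moves --commands '[[[255, 0, 0, -0.3, 0], [255, 0, 0, -0.6, 0], [255, 0, 0, -0.9, 0], [255, 0, 0, -0.9, 0]]]'

```text
time: 7.75
position: [0.457, 0.0532, 0.1765]
tcp_rot: [0.707, -0.707, 0.016, -0.015]
ft_force: [-0.9, 0.0, -0.3]
finger_gap: 0.0145
```

Call:
apply_moves --commands '[[[255, 0, 0, -0.3, 0], [255, 0, 0, -0.6, 0], [255, 0, 0, -0.8, 0], [255, 0, 0, -1.0, 0], [255, 0, 0, -1.0, 0]]]'

```text
time: 8.25
position: [0.4566, 0.053, 0.1676]
tcp_rot: [-0.707, 0.707, -0.017, 0.015]
ft_force: [-4.7, -0.0, 4.7]
finger_gap: 0.0146
```

```bash
python3 - <<'E'
from h import *
s=bot.sense();print(s['position'],s['finger_gap'],s['ft_force'],s['ft_torque'])
im=vision.camera("side");cv2.imwrite("pics/side6.png",im)
E
```

```text
[0.45657515 0.05304809 0.16762727] 0.014641558024187339 [-4.6677401  -0.01330324  4.74398525] [-0.1490695   1.16013774  0.05326122]
```

View pics/side6.png

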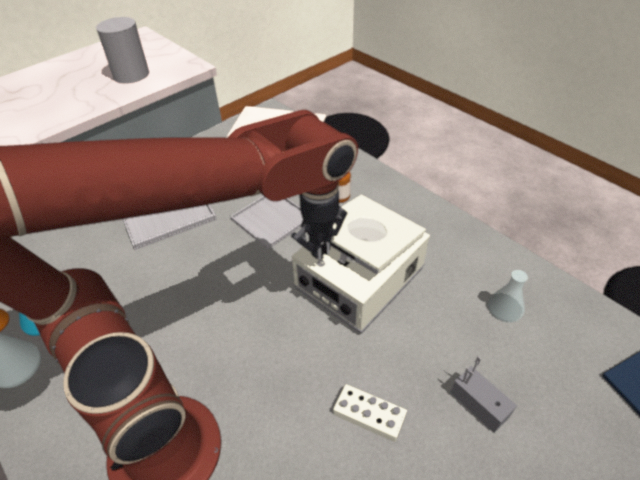

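```bash
python3 - <<'E'
from h import *
crop(cv2.imread("pics/side6.png"),280,170,160,150,5,"s6z")
E
```

```text
(no output)
```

View pics/s6z.png

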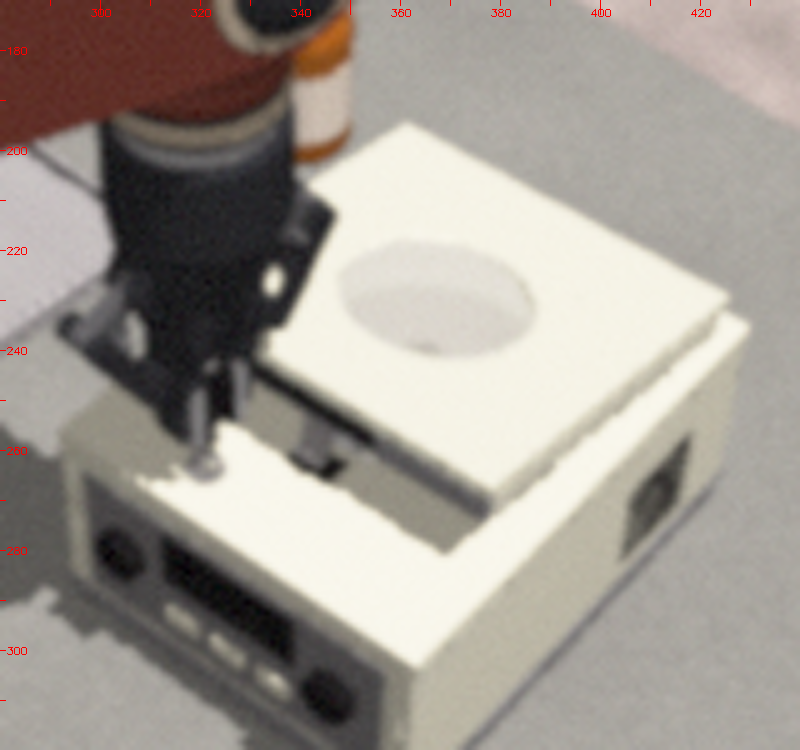

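The latch has tripped: the lid's front edge is up and leaning on the finger linkage at about (335,230). I'll draw the pin straight up, then back away.

Call:
apply_moves --commands '[[[255, 0, 0, 0.6, 0], [255, 0, 0, 1.3, 0], [255, 0, 0, 2.0, 0], [255, 0, 0, 2.7, 0], [255, -0.6, 0, 3.3, 0], [255, -2, -1, 4, 0], [255, -4, -3, 5.5, 0], [255, -5, -6, 7, 0], [255, -5, -9, 7, 0], [255, -5, -12, 7, 0]]]'

```text
time: 9.3
position: [0.4071, -0.0677, 0.2385]
tcp_rot: [-0.707, 0.707, -0.015, 0.017]
ft_force: [0.1, -0.1, -0.2]
finger_gap: 0.0143
```

Call:
apply_moves --commands '[[[255, 0.5, -4, 0, 0], [255, 1.5, -8, 0, 0], [255, 2.5, -12, 0, 0], [255, 4, -16, 0, 0], [255, 5.5, -20, 0, 0], [255, 7, -24, 0, 0], [255, 8.5, -28, 0, 0], [255, 9.4, -31.8, 0, 0], [255, 9.4, -31.8, 0, 0], [255, 9.4, -31.8, 0, 0]]]'

```text
time: 10.3
position: [0.501, -0.385, 0.2369]
tcp_rot: [0.707, -0.706, 0.017, -0.016]
ft_force: [0.2, 0.9, -0.6]
finger_gap: 0.0142
```

```bash
python3 - <<'E'
from h import *
s=bot.sense();print(s['position'],s['finger_gap'],s['ft_force'],s['ft_torque'])
im=vision.camera("side");cv2.imwrite("pics/side7.png",im)
E
```

```text
[ 0.50100614 -0.3849575   0.236886  ] 0.014220290452599888 [ 0.24643216  0.9250838  -0.62224101] [-0.01952931  0.0286076   0.0019386 ]
```

View pics/side7.png

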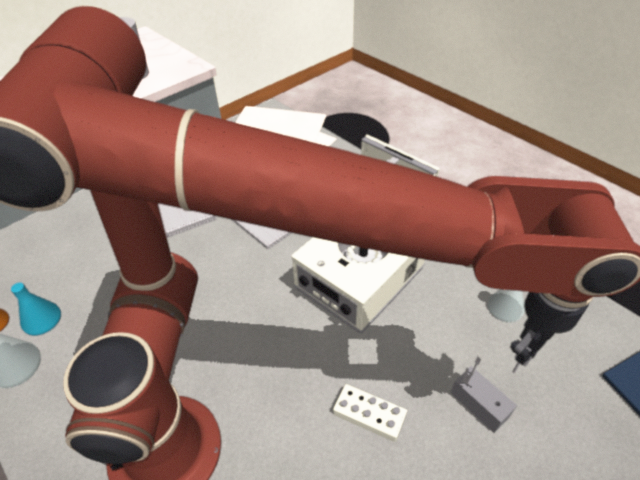

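The lid is open upright at (400,150). The pin is above the block, its tip at about (516,370) and the block hole at (498,404). I'll lower it to just above the hole and check.

Call:
apply_moves --commands '[[[255, 0, -0.1, -4, 0], [255, 0, -0.1, -8, 0], [255, 0, -0.1, -10, 0], [255, 0, -0.1, -10.8, 0], [255, 0, -0.1, -10.8, 0], [255, 0, -0.1, -10.8, 0]]]'

```text
time: 10.95
position: [0.5022, -0.3859, 0.1314]
tcp_rot: [-0.706, 0.708, -0.015, 0.016]
ft_force: [0.1, -0.4, 0.2]
finger_gap: 0.0144
```

```bash
python3 - <<'E'
from h import *
s=bot.sense();print(s['position'],s['finger_gap'],s['ft_force'],s['ft_torque'])
im=vision.camera("side");cv2.imwrite("pics/side8.png",im);crop(im,470,370,50,45,14,"s8z")
t=s['position']-[0,0,.0645];print(t,proj("side",t),proj("side",[t[0],t[1],.052]))
E
```

```text
[ 0.50221008 -0.38594499  0.13139426] 0.01439573652861446 [ 0.11946996 -0.36720822  0.20265621] [-0.05080556 -0.01812583 -0.02969809]
[ 0.50221008 -0.38594499  0.06689426] [[500.45934836 400.56327415]] [[498.45514601 404.04889474]]
```

View pics/s8z.png

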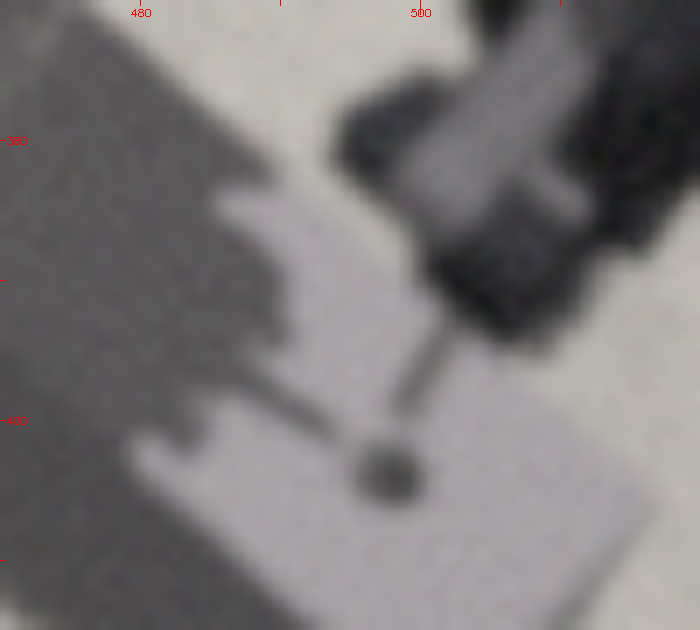

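The tip at (499,400) projects down to about (497,403.4) and the hole is at (498,403.8). I'll shift about 1 mm to -y and lower gently.

Call:
apply_moves --commands '[[[255, 0, -0.1, -0.6, 0], [255, 0, -0.1, -1.2, 0], [255, 0, -0.1, -1.5, 0], [255, 0, -0.1, -1.8, 0], [255, 0, -0.1, -2.1, 0], [255, 0, -0.1, -2.1, 0]]]'

```text
time: 11.6
position: [0.5011, -0.3865, 0.1075]
tcp_rot: [0.707, -0.707, 0.016, -0.016]
ft_force: [0.2, -0.4, -0.1]
finger_gap: 0.0141
```

It is in the hole with no force. On down until the handle seats.

Call:
apply_moves --commands '[[[255, 0, 0, -0.8, 0], [255, 0, 0, -1.6, 0], [255, 0, 0, -2.4, 0], [255, 0, 0, -3.0, 0], [255, 0, 0, -3.3, 0], [255, 0, 0, -3.5, 0], [255, 0, 0, -3.5, 0]]]'

```text
time: 12.3
position: [0.5013, -0.3868, 0.073]
tcp_rot: [0.707, -0.707, 0.016, -0.016]
ft_force: [0.2, -0.6, -0.4]
finger_gap: 0.0148
```

Call:
apply_moves --commands '[[[120, 0, 0, 0, 0], [0, 0, 0, 0, 0], [0, 0, 0, 0, 0], [0, 0, 0, 0, 0], [0, 0, 0, 0, 0]]]'

```text
time: 12.8
position: [0.5014, -0.3868, 0.0734]
tcp_rot: [-0.707, 0.707, -0.016, 0.016]
ft_force: [0.6, 0.4, -0.6]
finger_gap: 0.0845
```

Call:
apply_moves --commands '[[[0, 0, 0, 3, 0], [0, 0, 0, 8, 0], [0, 0, 0, 13, 0], [0, 0, 0, 18, 0], [0, 0, 0, 22, 0], [0, 0, 4, 22, 0], [0, 0, 9, 22, 0], [0, 0, 9, 22, 0]]]'

```text
time: 13.6
position: [0.5016, -0.2926, 0.2939]
tcp_rot: [0.707, -0.707, 0.014, -0.015]
ft_force: [1.1, 0.3, -0.7]
finger_gap: 0.085
```

```bash
python3 - <<'E'
from h import *
s=bot.sense();print(s['position'],s['finger_gap'],s['ft_force'])
for n in("side","top"):
    im=vision.camera(n);cv2.imwrite(f"pics/{n}9.png",im)
    if n=="side":crop(im,450,340,80,90,6,"s9z");crop(im,280,120,170,150,4,"s9c")
    else:crop(im,290,140,130,150,4,"t9c")
E
```

```text
[ 0.50157389 -0.29261008  0.29388532] 0.08500146709017167 [ 1.11836628  0.32759364 -0.70292694]
```

View pics/s9z.png

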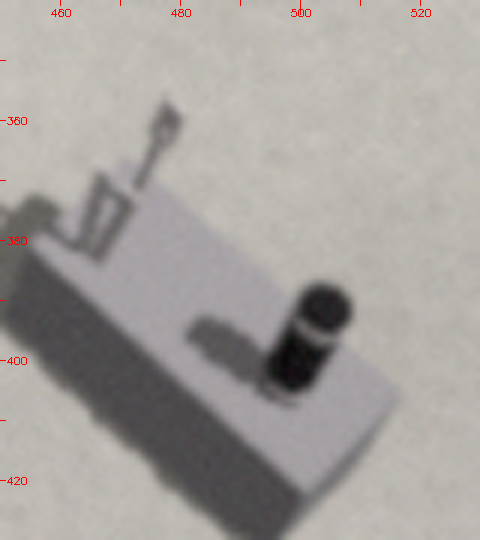

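View pics/s9c.png

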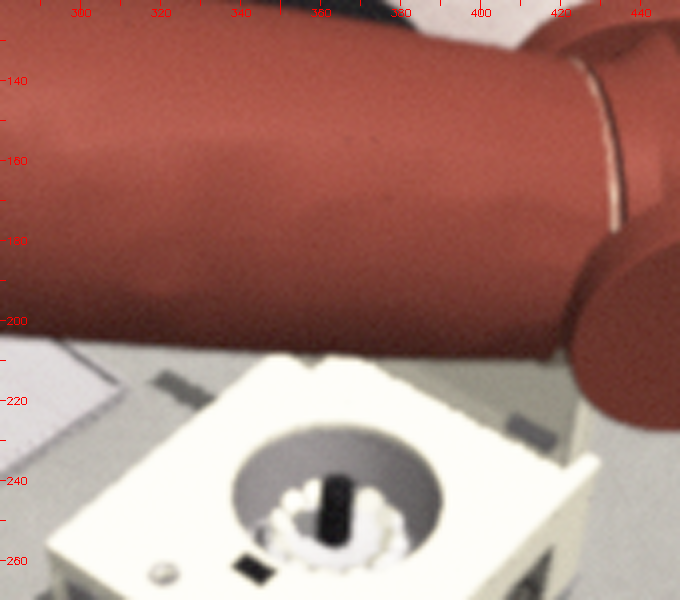

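View pics/t9c.png

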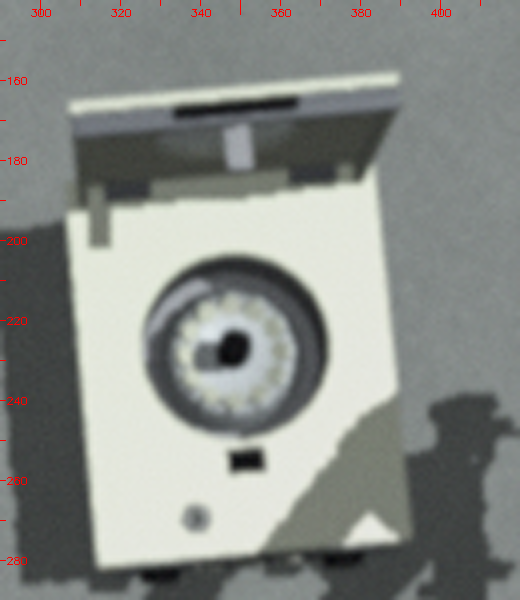

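The pin is seated: its handle is at (503,391)–(498,404), as at the start. The lid stands open. The knob top is at about (348.5,226.5) in the top view and (364.5,239.5) in the side view.

```bash
python3 - <<'E'
from h import *
print(tri((364.5,239.5),(348.5,226.5)),onz("side",(364.5,239.5),.131),onz("top",(348.5,226.5),.131))
# measured bias: side tip observed vs robot pred -> corrected
b=np.array([-1.2,-.6]);print("bias-corrected",onz("side",np.array((364.5,239.5))-b,.131))
E
```

```text
[0.56433025 0.02962243 0.14148782] [0.57318092 0.03532053 0.131     ] [0.5647412  0.03004519 0.131     ]
bias-corrected [0.57377516 0.03215621 0.131     ]
```

Call:
apply_moves --commands '[[[130, 1.3, 5, -1, 0], [130, 2.6, 10, -2, 0], [130, 3.9, 15, -3, 0], [130, 5.2, 20, -4, 0], [130, 6, 25, -5, 0], [130, 6.5, 29, -6, 0], [130, 6.6, 32.2, -7, 0], [130, 6.6, 32.2, -8, 0], [130, 6.6, 32.2, -8, 0], [130, 6.6, 32.2, -8, 0]]]'

```text
time: 14.7
position: [0.5677, 0.0238, 0.2131]
tcp_rot: [-0.707, 0.707, -0.017, 0.016]
ft_force: [-0.4, -0.3, 0.4]
finger_gap: 0.0424
```

```bash
python3 - <<'E'
from h import *
s=bot.sense();print(s['position'],s['finger_gap'],s['ft_force'])
im=vision.camera("side");crop(im,280,110,170,160,4,"s10")
E
```

```text
[0.56767242 0.02375309 0.21313861] 0.04237964248394324 [-0.42068889 -0.26727117  0.40096966]
```

View pics/s10.png

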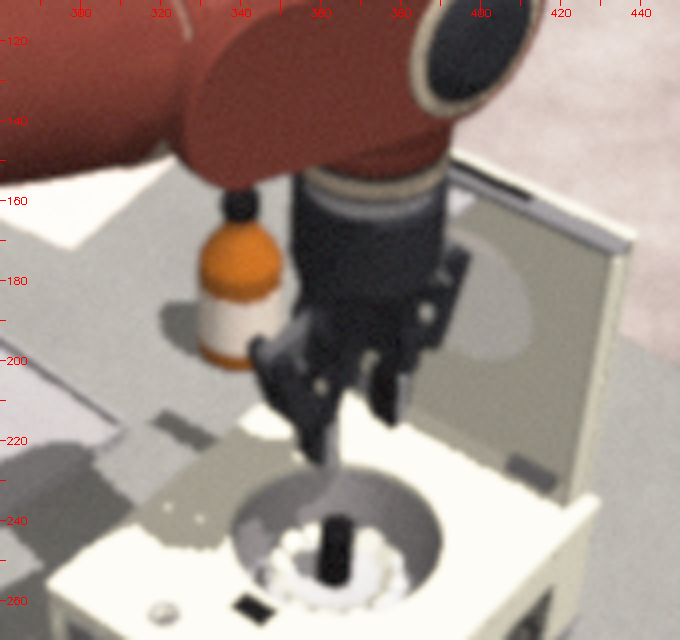

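The knob is at (364,240) and the gripper is above it with a 42 mm gap, 6 mm short in y. I'll correct that and descend.

Call:
apply_moves --commands '[[[130, 0, 0.65, -0.5, 0], [130, 0, 0.65, -3, 0], [130, 0, 0.65, -5, 0], [130, 0, 0.65, -7, 0], [130, 0, 0.65, -8, 0], [130, 0, 0.65, -8, 0]]]'

```text
time: 15.35
position: [0.5664, 0.0314, 0.1316]
tcp_rot: [0.707, -0.707, 0.017, -0.015]
ft_force: [-0.0, -0.1, -0.4]
finger_gap: 0.0419
```

```bash
python3 - <<'E'
from h import *
s=bot.sense();print(s['position'],s['finger_gap'],s['ft_force'])
im=vision.camera("side");crop(im,280,110,170,160,4,"s11")
E
```

```text
[0.56639414 0.03138233 0.13164716] 0.04193871216072891 [-0.01664834 -0.10865659 -0.3787716 ]
```

View pics/s11.png

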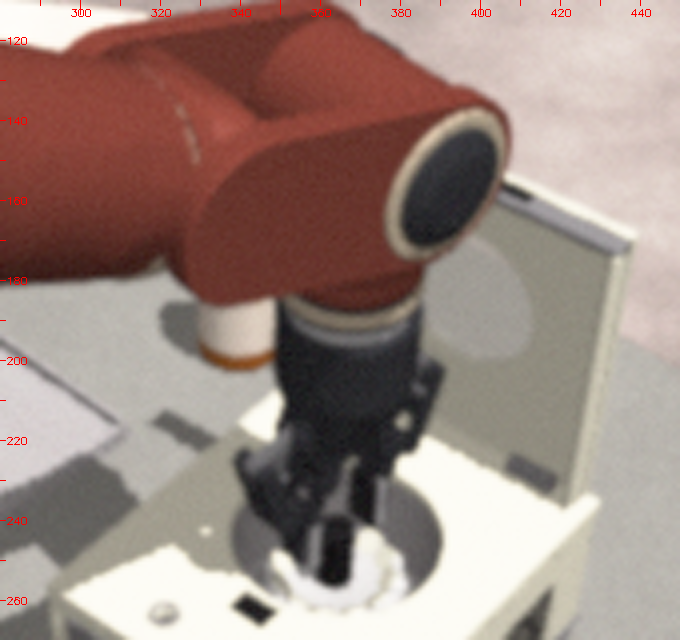

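The fingers straddle the knob at (364,245). Down the last 21 mm and grip.

Call:
apply_moves --commands '[[[130, 0.08, -0.05, -1, 0], [130, 0.08, -0.05, -1.8, 0], [130, 0.08, -0.05, -2.1, 0], [130, 0.08, -0.05, -2.1, 0]]]'

```text
time: 15.8
position: [0.5677, 0.0312, 0.1115]
tcp_rot: [0.707, -0.707, 0.016, -0.015]
ft_force: [-0.4, -0.3, 0.3]
finger_gap: 0.0418
```

Call:
apply_moves --commands '[[[180, 0, 0, 0, 0], [200, 0, 0, 0, 0], [255, 0, 0, 0, 0], [255, 0, 0, 0, 0], [255, 0, 0, 0, 0], [255, 0, 0, 0, 0]]]' --squeeze 80

```text
time: 16.4
position: [0.5687, 0.0312, 0.1128]
tcp_rot: [0.707, -0.707, 0.015, -0.016]
ft_force: [0.6, 0.3, 0.9]
finger_gap: 0.0204
```

Gripped, with a gap of 20.4 mm. Now I lift straight up.

Call:
apply_moves --commands '[[[255, 0, 0, 0.7, 0], [255, 0, 0, 1.5, 0], [255, 0, 0, 2.5, 0], [255, 0, 0, 4, 0], [255, 0, 0, 5.5, 0], [255, 0, 0, 7, 0], [255, 0, 0, 8.5, 0], [255, 0, 0, 10, 0], [255, 0, 0, 10.5, 0], [255, 0, 0, 10.5, 0]]]'

```text
time: 17.4
position: [0.5688, 0.0312, 0.2188]
tcp_rot: [-0.707, 0.707, -0.015, 0.017]
ft_force: [-1.0, 0.6, -3.7]
finger_gap: 0.0198
```

```bash
python3 - <<'E'
from h import *
s=bot.sense();print(s['position'],s['finger_gap'],s['ft_force'],s['ft_torque'])
im=vision.camera("side");crop(im,280,110,170,160,4,"s12")
E
```

```text
[0.56884474 0.03116747 0.21878845] 0.019811100009180686 [-0.96932916  0.58551705 -3.68284409] [-0.00216178 -0.00655782  0.02753869]
```

View pics/s12.png

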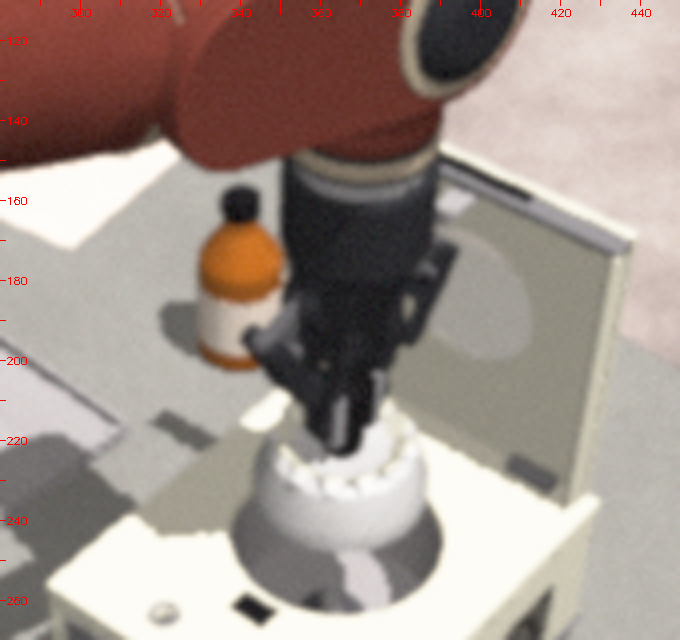

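The rotor hangs level and clear, with the force matching about 0.35 kg. Over to the tray.

Call:
apply_moves --commands '[[[255, -0.1, 1, 0, 0], [255, -0.4, 3.5, 0, 0], [255, -0.8, 7, 0, 0], [255, -1.2, 11, 0, 0], [255, -1.6, 15, 0, 0], [255, -2.1, 19, 0, 0], [255, -2.5, 23, 0, 0], [255, -2.9, 26.5, 0, 0], [255, -3.2, 29.5, 0, 0], [255, -3.4, 31.2, 0, 0]]]'

```text
time: 18.45
position: [0.5326, 0.3457, 0.2158]
tcp_rot: [-0.707, 0.707, -0.016, 0.014]
ft_force: [0.8, -0.1, -2.3]
finger_gap: 0.0196
```

Call:
apply_moves --commands '[[[255, 0, 0, -1, 0], [255, 0, 0, -3, 0], [255, 0, 0, -6, 0], [255, 0, 0, -9, 0], [255, 0, 0, -11, 0], [255, 0, 0, -12.5, 0], [255, 0, 0, -13.5, 0], [255, 0, 0, -13.5, 0]]]'

```text
time: 19.25
position: [0.5334, 0.3423, 0.0805]
tcp_rot: [-0.706, 0.707, -0.017, 0.015]
ft_force: [0.1, -0.5, -3.0]
finger_gap: 0.02
```

```bash
python3 - <<'E'
from h import *
s=bot.sense();print(s['position'],s['finger_gap'],s['ft_force'],s['ft_torque'])
im=vision.camera("side");crop(im,200,110,150,150,5,"s13")
E
```

```text
[0.53338082 0.34226807 0.08047744] 0.01997132613267507 [ 0.0925143  -0.52669865 -3.03372223] [-0.00105059 -0.00811645  0.02104466]
```

View pics/s13.png

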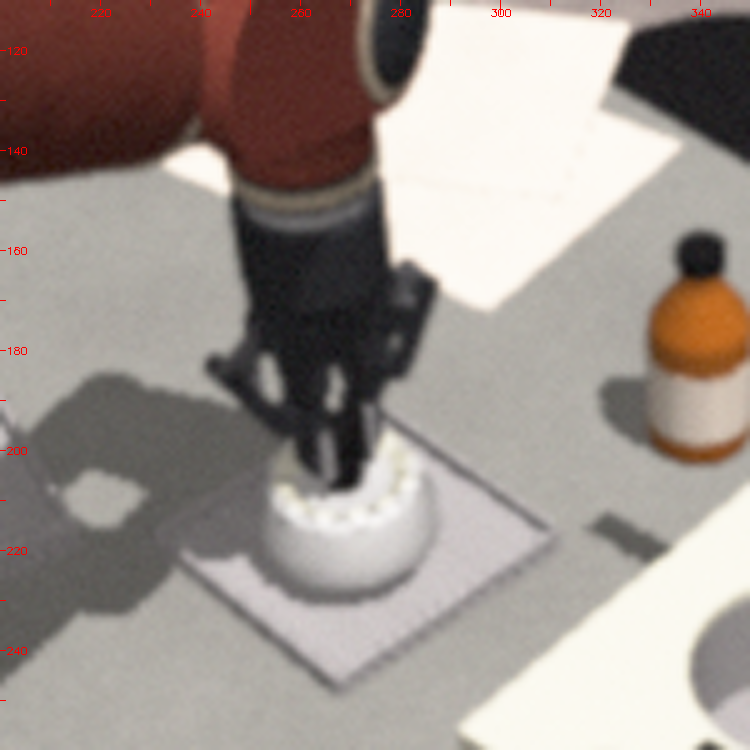

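The rotor is over the middle of the tray at (270,215) in the side view. Lowering to contact.

Call:
apply_moves --commands '[[[255, 0, 0, -0.7, 0], [255, 0, 0, -1.3, 0], [255, 0, 0, -1.7, 0], [255, 0, 0, -1.7, 0]]]'

```text
time: 19.7
position: [0.5337, 0.343, 0.0645]
tcp_rot: [-0.707, 0.707, -0.016, 0.015]
ft_force: [-1.6, -0.4, -4.0]
finger_gap: 0.0198
```

Call:
apply_moves --commands '[[[255, 0, 0, -0.1, 0], [255, 0, 0, -0.2, 0], [255, 0, 0, -0.2, 0]]]'

```text
time: 20.0
position: [0.5342, 0.3433, 0.0634]
tcp_rot: [0.707, -0.707, 0.016, -0.016]
ft_force: [0.3, 0.7, -3.7]
finger_gap: 0.0202
```

Call:
apply_moves --commands '[[[255, 0, 0, -0.1, 0], [255, 0, 0, -0.2, 0], [255, 0, 0, -0.2, 0]]]'

```text
time: 20.3
position: [0.5345, 0.3433, 0.0619]
tcp_rot: [0.707, -0.707, 0.016, -0.016]
ft_force: [-0.6, -1.0, 0.1]
finger_gap: 0.0195
```

Contact: the weight is off the gripper. I release and retreat.

Call:
apply_moves --commands '[[[220, 0, 0, 0, 0], [190, 0, 0, 0, 0], [130, 0, 0, 0, 0], [110, 0, 0, 0, 0], [110, 0, 0, 0, 0], [110, 0, 0, 2, 0], [110, 0, 0, 6, 0], [110, 0, 0, 11, 0], [110, 0, 0, 16, 0], [110, 0, 0, 21, 0]]]'

```text
time: 21.3
position: [0.5339, 0.3431, 0.2733]
tcp_rot: [0.707, -0.707, 0.016, -0.016]
ft_force: [0.6, -0.0, 0.0]
finger_gap: 0.0484
```

Call:
apply_moves --commands '[[[255, -3, -4, 4, 0], [255, -6, -7, 8, 0], [255, -6, -7, 11, 0], [255, -6, -7, 11, 0]]]'

```text
time: 21.7
position: [0.475, 0.2729, 0.3906]
tcp_rot: [0.709, -0.705, 0.012, -0.021]
ft_force: [0.6, 0.1, 1.2]
finger_gap: -0.0001
```

```bash
python3 - <<'E'
from h import *
s=bot.sense();print(s['position'],s['finger_gap'],s['ft_force'],s['ft_torque'])
im=vision.camera("side");cv2.imwrite("pics/side14.png",im);im=vision.camera("top");crop(im,180,130,250,150,3,"t14")
E
```

```text
[0.47495895 0.27287099 0.39055952] -0.00011585079864653462 [0.56227758 0.14997646 1.19988774] [ 0.03568923 -0.0360713  -0.02323453]
```

View pics/side14.png

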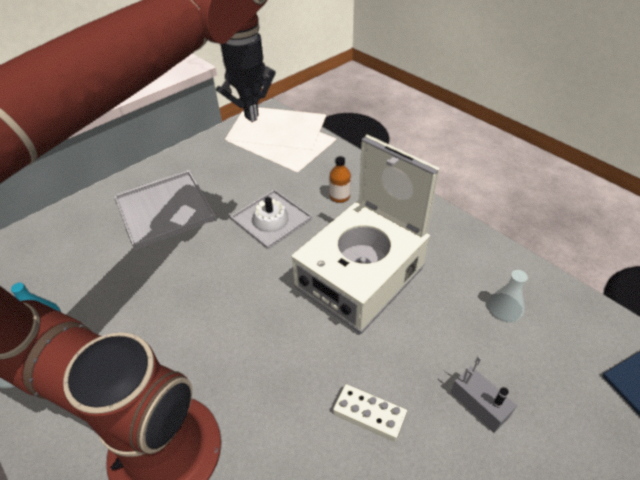

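View pics/t14.png

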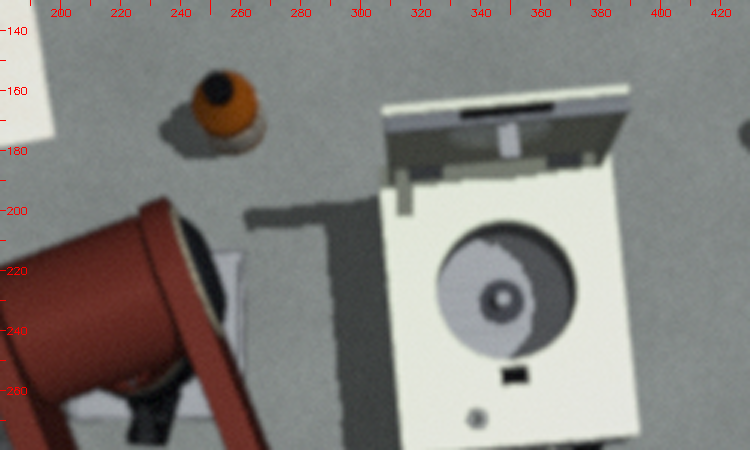

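The rotor stands upright in the tray at (270,212) in the side view, the chamber is empty and the lid is up. The pin is at (502,395) in the block. Next I compute the lid-closing path.

```bash
python3 - <<'E'
from h import *
s=bot.sense();print(s['joints'].round(3),s['position'])
q=np.array([.5597,.0296]);c,sn=np.cos(.1047),np.sin(.1047);ex=np.array([c,sn])
hw=.011;S=.165
def tcp(th,clear=0):
    xm=.108-S*np.cos(th)+.017*np.sin(th)+hw+clear
    z=.131+S*np.sin(th)+.017*np.cos(th)+.011
    return np.r_[q+ex*xm,z]
print("start",tcp(1.571,.03))
p0=tcp(1.571)
for th in np.linspace(1.571,0,17): print(round(th,3),tcp(th).round(4),((tcp(th)-p0)*100).round(2))
# lid upright check: top edge of lid outer face in top image
for y in(-.09,.09): print(proj("top",np.r_[q+ex*.125+np.array([-sn,c])*y,.314]),proj("side",np.r_[q+ex*.125+np.array([-sn,c])*y,.314]))
E
```

```text
[ 0.386 -0.179  1.603  0.     1.713  0.432] [0.47452004 0.2732114  0.38364868]
start [0.7248244  0.04695198 0.30699653]
1.571 [0.695  0.0438 0.307 ] [0. 0. 0.]
1.473 [0.6788 0.0421 0.3079] [-1.62 -0.17  0.09]
1.375 [0.6626 0.0404 0.3071] [-3.23 -0.34  0.02]
1.276 [0.6466 0.0387 0.3048] [-4.84 -0.51 -0.22]
1.178 [0.6309 0.0371 0.301 ] [-6.41 -0.67 -0.6 ]
1.08 [0.6156 0.0355 0.2955] [-7.94 -0.83 -1.15]
0.982 [0.601  0.0339 0.2886] [-9.4  -0.99 -1.83]
0.884 [0.587  0.0325 0.2803] [-10.8   -1.13  -2.67]
0.786 [0.574  0.0311 0.2707] [-12.1   -1.27  -3.63]
0.687 [0.5619 0.0298 0.2598] [-13.31  -1.4   -4.72]
0.589 [0.551  0.0287 0.2478] [-14.4   -1.51  -5.92]
0.491 [0.5413 0.0277 0.2348] [-15.37  -1.61  -7.22]
0.393 [0.5329 0.0268 0.2209] [-16.21  -1.7   -8.61]
0.295 [0.5259 0.0261 0.2062] [-16.91  -1.78 -10.08]
0.196 [0.5204 0.0255 0.1909] [-17.46  -1.83 -11.61]
0.098 [0.5164 0.025  0.1751] [-17.86  -1.88 -13.19]
0.0 [0.514  0.0248 0.159 ] [-18.1  -1.9 -14.8]
[[388.16363281 157.74364469]] [[439.0475239  168.45801349]]
[[307.7859835  164.72063587]] [[368.0000756  135.59883394]]
```

Call:
apply_moves --commands '[[[255, 3, -2, 1, -0.14], [255, 6, -4, 1, -0.28], [255, 9, -7, 1, -0.42], [255, 12, -10, 1, -0.56], [255, 15, -13, 1, -0.7], [255, 18, -16, 1, -0.85], [255, 21, -19, 1, -1.0], [255, 24, -22, 1, -1.14], [255, 25.1, -22.6, 1, -1.28], [255, 25.1, -22.6, 1, -1.42]]]'

```text
time: 22.8
position: [0.7265, 0.0454, 0.3865]
tcp_rot: [-0.522, 0.525, -0.477, 0.473]
ft_force: [-1.5, 0.7, -0.3]
finger_gap: -0.0002
```

Call:
apply_moves --commands '[[[255, 0, 0, -1, 0], [255, 0, 0, -1, 0], [255, 0, 0, -1, 0]]]'

```text
time: 23.1
position: [0.7247, 0.0478, 0.3792]
tcp_rot: [-0.526, 0.527, -0.473, 0.471]
ft_force: [-0.5, 0.5, 0.5]
finger_gap: -0.0
```

```bash
python3 - <<'E'
from h import *
from scipy.spatial.transform import Rotation as Ro
s=bot.sense();q=s['tcp_rot'];R=Ro.from_quat(q[[1,2,3,0]]).as_matrix();print(s['position'],np.arctan2(R[1,0],R[0,0]),R[:,1],s['ft_force'])
im=vision.camera("side");crop(im,280,20,200,200,3,"s15")
E
```

```text
[0.72470229 0.0477745  0.37922341] -1.462338428990356 [-2.98363855e-03  1.31153891e-04 -9.99995540e-01] [-0.54367031  0.47304219  0.45609128]
```

View pics/s15.png

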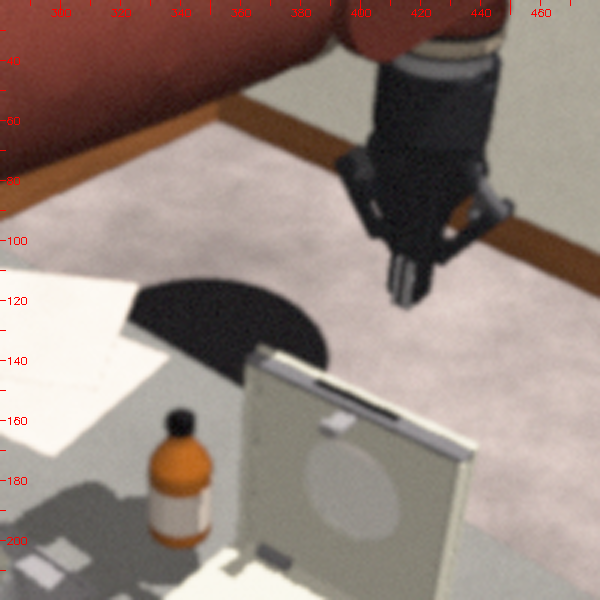

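The closed fingers, tip at (415,122), are just behind and above the open lid's edge, which runs (368,137)–(437,168). I'll descend behind it.

Call:
apply_moves --commands '[[[255, 0, 0, -3, 0], [255, 0, 0, -6, 0], [255, 0, 0, -7.2, 0], [255, 0, -0.1, -7.2, 0]]]'

```text
time: 23.55
position: [0.7241, 0.0466, 0.3064]
tcp_rot: [-0.525, 0.527, -0.474, 0.471]
ft_force: [0.1, 0.2, 0.6]
finger_gap: -0.0001
```

Call:
apply_moves --commands '[[[255, -1.5, -0.2, 0, 0], [255, -2.9, -0.4, 0, 0], [255, -3.7, -0.4, 0, 0], [255, -4.6, -0.5, 0.1, 0], [255, -5.4, -0.6, 0, 0], [255, -6.2, -0.7, 0, 0], [255, -7.0, -0.8, -0.1, 0], [255, -7.8, -0.8, -0.2, 0]]]'

```text
time: 24.35
position: [0.6467, 0.0379, 0.3073]
tcp_rot: [-0.526, 0.526, -0.473, 0.473]
ft_force: [2.0, -1.0, 0.7]
finger_gap: -0.0001
```

```bash
python3 - <<'E'
from h import *
s=bot.sense();print(s['position'],s['ft_force'],s['ft_torque'])
im=vision.camera("side");crop(im,280,20,200,200,3,"s16")
E
```

```text
[0.64666164 0.03791613 0.30734884] [ 1.97007849 -1.02875625  0.65543132] [-0.23296731 -0.24328249  0.01296308]
```

View pics/s16.png

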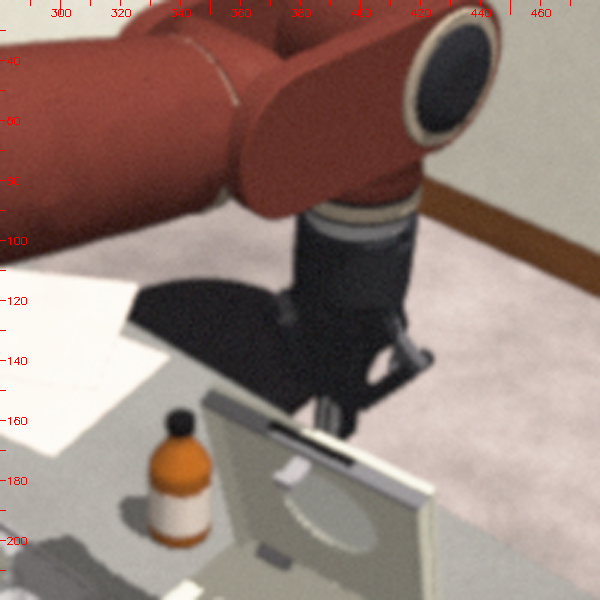

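The lid follows at about 2 N; its edge is now at (345,150)–(420,180) and leaning forward. I continue the arc.

Call:
apply_moves --commands '[[[255, -1.6, -0.2, -0.6, 0], [255, -3.1, -0.3, -1.2, 0], [255, -4.6, -0.5, -1.9, 0], [255, -6, -0.6, -2.7, 0], [255, -7.3, -0.8, -3.7, 0], [255, -8.5, -0.9, -4.8, 0], [255, -9.6, -1, -6, 0], [255, -10.5, -1.1, -7.3, 0], [255, -11.4, -1.2, -8.6, 0]]]'

```text
time: 25.3
position: [0.5329, 0.0262, 0.2211]
tcp_rot: [0.526, -0.525, 0.473, -0.473]
ft_force: [2.7, -1.1, 0.0]
finger_gap: 0.0001
```

```bash
python3 - <<'E'
from h import *
s=bot.sense();print(s['position'],s['ft_force'],s['ft_torque'])
im=vision.camera("side");crop(im,270,90,200,200,3,"s17")
E
```

```text
[0.53285219 0.02622292 0.22106186] [ 2.74895213 -1.12387583  0.01537151] [ 0.03166241 -0.36001545 -0.033543  ]
```

View pics/s17.png

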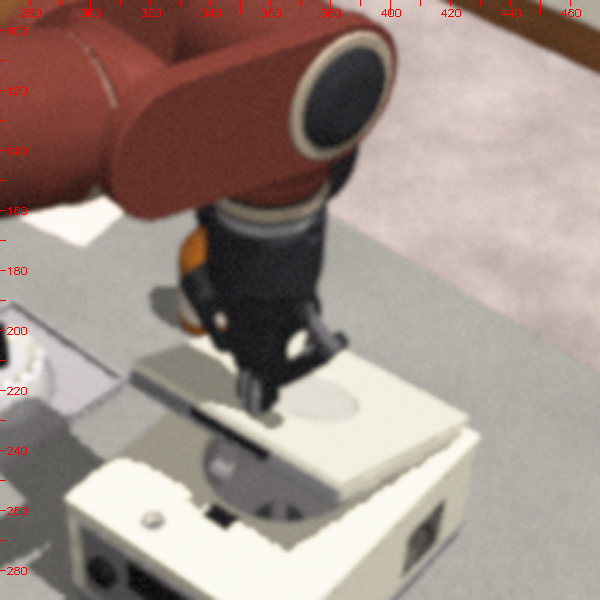

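Call:
apply_moves --commands '[[[255, -0.7, -0.1, -1.5, 0], [255, -1.2, -0.1, -3, 0], [255, -1.6, -0.2, -4.2, 0], [255, -1.75, -0.2, -5, 0], [255, -1.8, -0.2, -5.5, 0], [255, -1.9, -0.2, -5.9, 0], [255, -1.9, -0.2, -6.2, 0], [255, -1.9, -0.2, -6.2, 0]]]'

```text
time: 26.15
position: [0.514, 0.0242, 0.1585]
tcp_rot: [-0.526, 0.526, -0.473, 0.473]
ft_force: [0.4, -0.5, 1.8]
finger_gap: -0.0001
```

Call:
apply_moves --commands '[[[255, 0, 0, -0.1, 0], [255, 0, 0, -0.2, 0], [255, 0, 0, -0.2, 0]]]'

```text
time: 26.45
position: [0.5139, 0.0242, 0.1571]
tcp_rot: [-0.525, 0.526, -0.473, 0.473]
ft_force: [-1.9, -0.5, 2.3]
finger_gap: -0.0002
```

Call:
apply_moves --commands '[[[255, 0, 0, -0.1, 0], [255, 0, 0, -0.2, 0], [255, 0, 0, -0.2, 0]]]'

```text
time: 26.75
position: [0.5139, 0.0241, 0.1562]
tcp_rot: [-0.525, 0.526, -0.473, 0.473]
ft_force: [-5.2, -0.1, 7.7]
finger_gap: -0.0004
```

```bash
python3 - <<'E'
from h import *
s=bot.sense();print(s['position'],s['ft_force'],s['ft_torque'])
im=vision.camera("side");crop(im,280,180,160,150,5,"s18")
E
```

```text
[0.51389205 0.02414932 0.15618847] [-5.20181301 -0.13518703  7.73823404] [-0.11337726  0.84210577 -0.01222761]
```

View pics/s18.png

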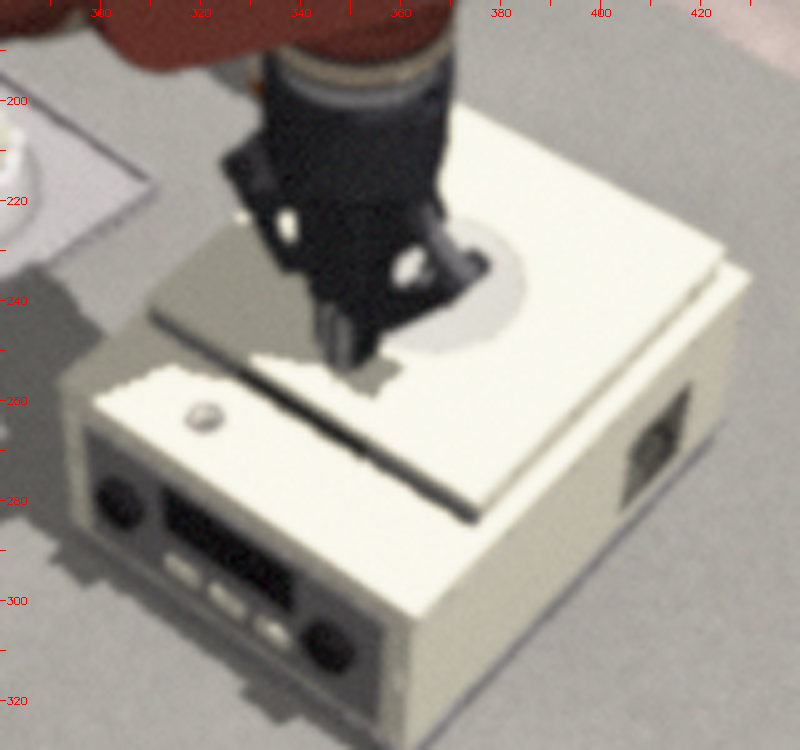

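The lid is down, with the gap at (310,243)–(375,283) like the shut view. The force is rising, so I press on until it stops.

Call:
apply_moves --commands '[[[255, 0, 0, -0.1, 0], [255, 0, 0, -0.2, 0], [255, 0, 0, -0.2, 0]]]'

```text
time: 27.1
position: [0.5139, 0.0241, 0.1553]
tcp_rot: [-0.525, 0.526, -0.473, 0.472]
ft_force: [-8.7, -0.5, 14.0]
finger_gap: 0.0001
```

Call:
apply_moves --commands '[[[255, 0.1, 0, -0.1, 0], [255, 0.1, 0, -0.15, 0], [255, 0.1, 0, -0.15, 0]]]'

```text
time: 27.4
position: [0.5139, 0.0241, 0.1544]
tcp_rot: [-0.525, 0.527, -0.474, 0.472]
ft_force: [-14.8, -0.2, 18.8]
finger_gap: -0.0001
```

Call:
apply_moves --commands '[[[255, 0, 0, 0.3, 0], [255, 0, 0, 1, 0], [255, 0, 0, 3, 0], [255, -2, -3, 6, 0], [255, -5, -7, 9, 0], [255, -7, -11, 13, 0], [255, -9, -15, 16, 0], [255, -9, -19, 16, 0], [255, -9, -22, 16, 0], [255, -9, -22, 16, 0]]]'

```text
time: 28.4
position: [0.4248, -0.1994, 0.3121]
tcp_rot: [-0.524, 0.525, -0.474, 0.475]
ft_force: [-0.8, 0.6, -0.1]
finger_gap: 0.0002
```

```bash
python3 - <<'E'
from h import *
s=bot.sense();print(s['position'],s['ft_force'])
im=vision.camera("side");cv2.imwrite("pics/side19.png",im);crop(im,280,180,160,150,5,"s19")
im=vision.camera("top");cv2.imwrite("pics/top19.png",im)
E
```

```text
[ 0.42484419 -0.19936514  0.31214044] [-0.79751753  0.55283734 -0.12780799]
```

View pics/side19.png

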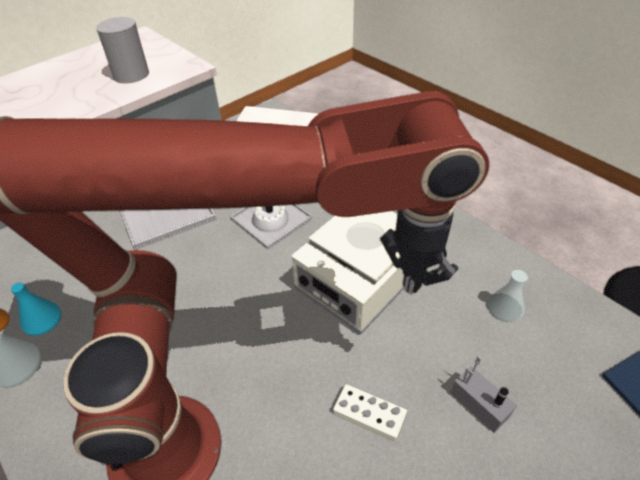

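View pics/s19.png

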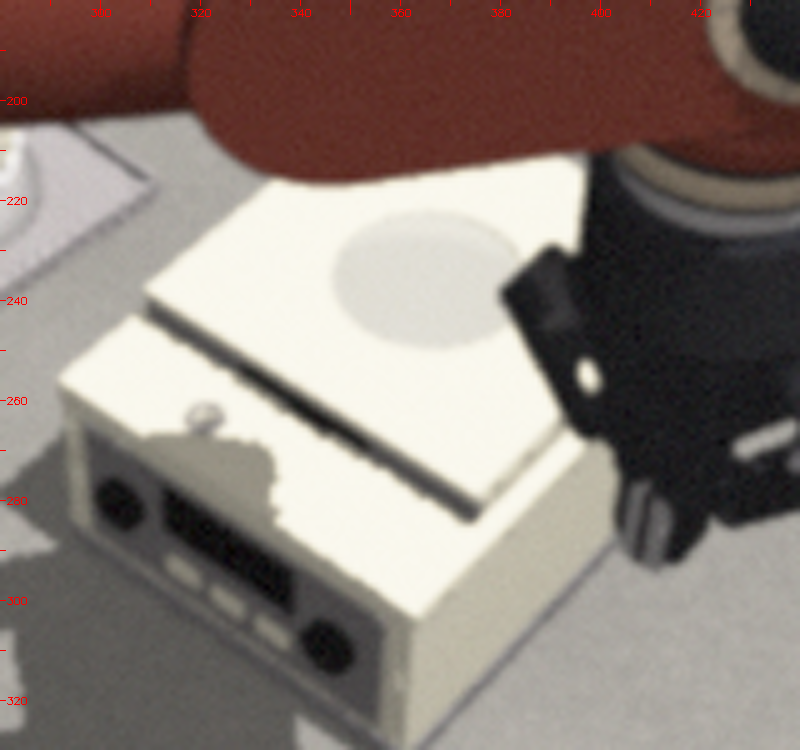

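View pics/top19.png

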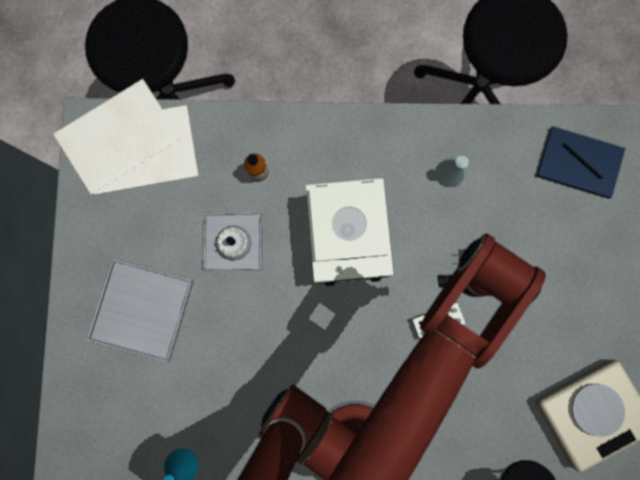

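A second after release the lid is still shut, its corners at (309,238) and (376,280) as at the start. The rotor stands centred in the tray at (232,241) in the top view, the pin is seated at (503,391), and nothing else has moved.

```bash
python3 -c "
from workcell import job
print(job.hand_in())"
```

```text
the job is handed in; nothing more can be done
None
```

The job is done and handed in at about 28.5 s of the 72 s allowed. I tripped the latch with the pin and put the pin back in its block hole. Then I lifted the rotor out level, stood it in the 160 mm tray and pushed the lid shut.

**Last checks:**
- **Lid:** it stayed shut with the robot clear, and its corners were at the same pixels as at the start. I pressed until it met a firm stop (19 N down).
- **Rotor:** it stands upright in the middle of the tray. I released it only once the gripper no longer carried its weight.
- **Pin:** seated, with the handle where it was at the start.
- **Bottle, flask and rack:** the bottle and flask were in their starting places in the last pictures. So was the rack, though the arm hid part of it in the top view.

**What disagreed:** as the latch tripped, the lid leaned on the finger linkage with about 5 N until I drew the pin out and backed away. The two cameras differed by a few millimetres, so I lined the pin up by comparing its tip with each hole in the side view. One side-view reading of the knob was about 9 mm off, probably a misread, so I used the fitted machine pose instead and the grip was good. There was also up to 15 N of sideways drag on the fingertips during the final lid press.

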